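# Hold a guard-door hinge leaf in line for its pin

### The arm

A 7-joint arm with a two-finger parallel gripper is mounted at the origin on a cart in front of the work surface, level with it; the furniture and walls round the work are solid. World frame = base frame: x ahead of the robot, y to its left, z up, the work surface at z = 0. Lengths are in m, angles in rad, forces in N, time in s.
With the tool pointing down it reaches from about 0.425 to 0.875 m from the base axis. Payload 4.7 kg.
Tool frame: the origin (TCP) lies where the fingers leave the gripper's body, on its centre line; the fingertips stand 70 mm ahead of it and the grasp point (between the pads) lies 51 mm ahead of it; z points along the fingers, y is the line along which they close (so a half turn about z gives the same grasp; the last joint's range is limited). The gripper opens to 87 mm and grips with 3 to 60 N. Pads are 19 mm wide; open, the fingers measure 117 mm over their backs; the gripper's body (75 mm by 190 mm) begins 51 mm behind the grasp point.
Start: joints at [-1.211, 0.321, -0.07, 1.45, 0.023, 1.371, -0.057], TCP at [0.22, 0.612, 0.292] pointing down, gripper open.
Joint ranges: [-2.86, 2.86], [-0.3, 2.09], [-1.38, 1.24], [0.06, 2.45], [-1.56, 4.7], [0.09, 2.05], [-2.69, 2.69]. Speed limits (rad/s): [2.57, 2.57, 3.14, 3.14, 3.14, 3.14, 3.14].

### API

Orientations are given as a rotation vector (axis times angle).
In Python, from bench import ctrl gives the robot as it stands.
- The arm moves only by the tool drive_tool, never from a script. Its argument "motion" is a list of rows, each a list of 3 entries, a list of its own where there are three numbers: the shift along the tool's x, y, z in cm, then the turn, a rotation vector about the tool's x, y, z in degrees, then the opening, from -1 (shut) to 1 (fully open). In form: [[[x, y, z], [ax, ay, az], claw], ...]. A call has 1 to 12 rows; each row shifts and turns the commanded pose from where the row before left it, along the tool's axes as they then stand; what a row does not reach is not made up. A row lasts 1/8 s, in which the tool goes at most 62.5 mm and 10.7 degrees, less where a joint would pass 70% of its speed; a pose out of reach is approached as far as the arm can. A call with a gripper value outside its range is refused whole. The fingers move at their own pace and stop on an object; "force" is the grip in N (left out, the last holds). Time passes only in rows, so rows that do not move let the fingers close. It gives the time, the measured TCP pose, the force, the opening and the grip force at its end, in the units of the state.
- ctrl.get_state(): the state, without advancing time (a new reading comes with each control period).
- ctrl.get_image(name): name is "side" or "top"; returns the picture (480x640x3 uint8, red, green, blue); there is no depth.
- ctrl.calibration(name): a dict with "K" (3x3 intrinsics, pixels), "distortion" ([k1, k2, p1, p2, k3] as OpenCV has them; the pictures are not rectified), "origin" and "attitude" of the camera in the world. Camera axes: x right, y up, looking along -z (the intrinsics and any distortion apply to the point x, -y, -z); pixel columns grow to the right and rows downward; lengths in m; the calibration is good to about 2 mm. A picture is of the moment at which its call begins. calibration takes no time and is no camera call.
- ctrl.close_job(): hands the job in; it is judged then, once.
The state is a dict: "time": time; "joint_positions": joint angles; "qd": joint speeds; "joint_torque": joint torques, N m; "position": TCP position; "tool_rot": TCP orientation; "ft_force": force on the tool from outside, world axes, zero at the start; "torque": the same for the moment, N m; "grip_width": opening from 0.0 (shut) to 1.0 (fully open); "grip_force": force on a finger pad.
Only numpy, scipy, OpenCV 4.12 (cv2) and the standard library are available. Lean on these libraries where they do the work, as an engineer would, in place of code of your own. Each camera call takes 0.05 s, during which the arm holds its last target. There are 200 camera calls.

### The job

Pick up the loose brass hinge leaf and bring its single knuckle into the gap between the two steel knuckles on the jamb block, so that the three holes line up and the hinge pin could be dropped straight down through them. Finish while still holding the leaf there in the gripper: upright and still, midway between the upper and the lower knuckle and touching neither them nor the block; do not let go. Leave the hinge pin, the beaker and the vial where they stand.

Things in the scene. Friction and masses are not known exactly. Their poses are not given: they have to be found in the camera images.
- leaf: loose yellow brass hinge leaf, 0.18 to 0.35 kg, standing on the worktop: upright plate 75 (x -45 to +30) x 10 (y) x 90 mm high on a foot 70 x 44 x 8 mm (x -45 to +25); a 10 mm web leads from its +x end to one upright tube, the knuckle. Origin: at the underside, mid-thickness, within 3 mm of the mass centre in x, y; x along the plate to the knuckle, z up
- leaf_bore (a point): centre of the bore of the leaf's knuckle (tube 26 mm outside, 14 mm bore, from 33 to 57 mm above the leaf's underside): 65 mm along x from the leaf's origin, 45 mm above the underside; axes as the leaf's
- leaf_grip (a point): a good place to grip the leaf: in the middle of the 10 mm plate above its origin, 75 mm above the underside and 15 mm below the plate's top edge; fingers close along the leaf's y; axes as the leaf's
- jamb: fixed jamb block: aluminium post 50 x 60 mm, top 126 mm above the worktop, on a dark base 84 x 84 x 8 mm. On its front (-x) face a steel leaf, face at x = -19, with two steel knuckles on one vertical axis at x = -37. Origin at the underside; x points from the knuckles into the block, z up; the gap between the knuckles is open to -x and both sides
- jamb_bore (a point): on the axis of the two fixed knuckles (upright tubes, 26 mm outside, 14 mm bore; lower 48 to 68 mm, upper 102 to 122 mm above the worktop), midway in the 34 mm gap, 85 mm up: the leaf's bore centre belongs here, with 5 mm then free above, below and behind its knuckle; axes as the jamb's
- hinge_pin: the steel hinge pin, 9 mm diameter, 92 mm long with a 15 mm head, standing loose in a grey holder block 44 x 44 x 26 mm, its top 98 mm above the worktop; origin at its lower end. Leave it
- beaker: small clear beaker, 59 mm diameter, 64 mm high, loose, origin at its underside. Leave it
- vial: brown vial with blue cap and yellow band, 24 mm diameter, 73 mm high, loose, origin at its underside. Leave it
There are look-alikes about, which are no part of the job. Of the things that look like the leaf, the larger one is meant.

How it is judged:
On the way:
1. the leaf is held clear of the worktop (height (world z) of leaf above 0.015 m and contact force between the fingers and leaf above 1 N), for 0.2 s.
At the end, for the whole second after the job is handed in: Leaf gripped, still, upright within 0.08 rad, any heading; its bore centre within 4 mm sideways of the fixed knuckles' axis and within 4 mm of mid-height between them; touching neither knuckles nor block; pin, beaker and vial within 20 mm of their places (horizontal distance between leaf_bore and jamb_bore below 0.004 m and z of leaf_bore in the frame of jamb_bore between -0.004 and 0.004 m and angle between leaf's own z axis and vertical below 0.08 rad and contact force between the fingers and leaf above 1 N and contact force between leaf and jamb below 0.5 N and linear speed of leaf below 0.02 m/s and distance of each of hinge_pin, beaker, vial from where it was at the start of the episode below 0.02 m); the arm keeps its last pose, push and grip.
It fails at once if the hinge pin is disturbed (distance of hinge_pin from where it was at the start of the episode above 0.02 m).
It fails at once if the beaker is moved (distance of beaker from where it was at the start of the episode above 0.02 m).
It fails at once if the vial is moved (distance of vial from where it was at the start of the episode above 0.02 m).
It also fails if it takes over 38 s, if anything falls off the work surface, if the arm or the gripper's body presses on something with over 40 N, if the wrist force passes 120 N, or if a joint passes its speed limit or range.

## Working session

There is one attempt and no reset: what is moved stays moved. The work goes in short steps, Python scripts to look and compute and a tool call to move; the robot and the scene stay as the last step left them, time stands still between calls to the robot, and variables do not carry over. Pictures are saved under pics/ and viewed, at most 10 in all, crops included, and the job is handed in when it is done.

Besides the shell and the picture viewer there is one more tool, called after "Request:" as name(argument=value, ...) on one line, values as JSON. drive_tool: Moves the arm, as the interface text tells. Its arguments: {"type":"object","properties":{"motion":{"type":"array","items":{"type":"array"}},"force":{"type":"number"}},"required":["motion"]}

```bash
mkdir -p pics; ls
python3 - <<'E'
from bench import ctrl
import cv2
for n in("side","top"):
    cv2.imwrite(f"pics/{n}0.png",ctrl.get_image(n)[:,:,::-1]); print(ctrl.calibration(n))
print(ctrl.get_state())
E
```

```text
pics
{'K': array([[614.22132836,   0.        , 316.94524972],
       [  0.        , 614.22132836, 230.81621923],
       [  0.        ,   0.        ,   1.        ]]), 'distortion': array([0.04117171, 0.        , 0.        , 0.        , 0.        ]), 'origin': array([-0.09789317, -0.40938735,  0.77256298]), 'attitude': array([ 0.76293654, -0.39355531, -0.93677233])}
{'K': array([[549.0793554 ,   0.        , 319.87544498],
       [  0.        , 549.0793554 , 241.45321702],
       [  0.        ,   0.        ,   1.        ]]), 'distortion': array([0.05994202, 0.        , 0.        , 0.        , 0.        ]), 'origin': array([0.36831652, 0.02774459, 1.21257633]), 'attitude': array([ 0.1349406 , -0.13165313, -1.58313881])}
{'time': 0.1, 'joint_positions': array([-1.21093574,  0.32171216, -0.07006224,  1.45155225,  0.02259324,
        1.37078008, -0.05688227]), 'qd': array([ 0.00179736, -0.00247108, -0.00037577, -0.00267533, -0.00103599,
       -0.00038073,  0.00120306]), 'joint_torque': array([-4.99817088e-04, -4.92573667e+01, -4.05964544e-01, -3.13399243e+01,
       -6.40377402e-02,  3.95851058e-02,  7.33568982e-05]), 'position': array([0.22021724, 0.61116402, 0.29129482]), 'tool_rot': array([-5.40349072e-01, -3.09457587e+00,  2.59832842e-03]), 'ft_force': array([-0.38054718,  0.4886317 ,  0.43972432]), 'torque': array([ 0.00046956,  0.00240112, -0.00583339]), 'grip_force': 0.0, 'grip_width': 1.0000273650954017}
```

View pics/side0.png

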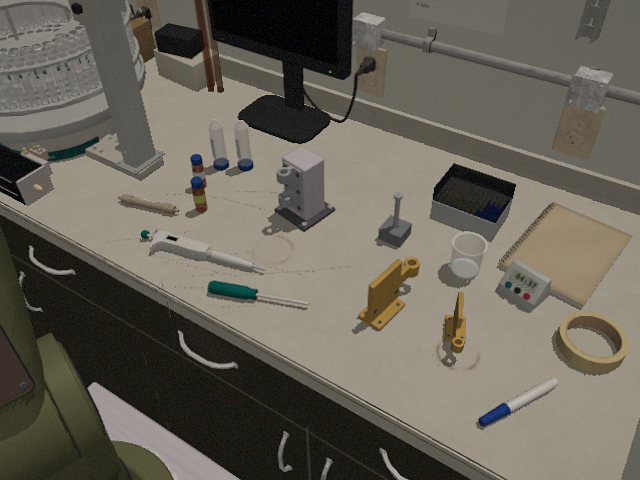

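View pics/top0.png

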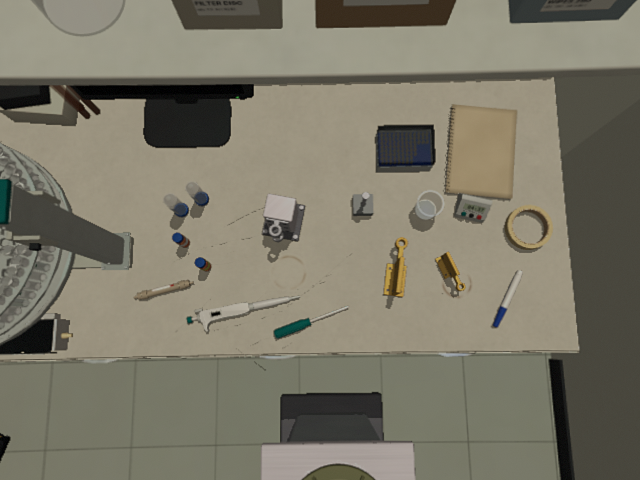

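The large leaf is at about (398,270) in top and (388,295) in side. The jamb is at (280,220) in top and (302,190) in side. The pin holder, the beaker and the smaller look-alike stand to the right of the leaf. I'll enlarge these areas.

```bash
cat > h.py <<'E'
import numpy as np, cv2
from scipy.spatial.transform import Rotation as R
from bench import ctrl
F=np.diag([1.,-1,-1])
def ext(n):
    c=ctrl.calibration(n); A=R.from_rotvec(c["attitude"]).as_matrix()@F
    return c["K"],c["distortion"],c["origin"],A
def proj(n,P):
    K,d,o,A=ext(n); P=np.atleast_2d(np.asarray(P,float))
    r=cv2.Rodrigues(A.T)[0]
    return cv2.projectPoints(P,r,-A.T@o,K,d)[0][:,0]
def ray(n,uv):
    K,d,o,A=ext(n)
    p=cv2.undistortPoints(np.array([[uv]],float),K,d)[0,0]
    return o,A@np.r_[p,1]
def atz(n,uv,z):
    o,r=ray(n,uv); return o+r*(z-o[2])/r[2]
E
cat > crop.py <<'E'
import cv2,numpy as np
def panels(specs,out,s=5,w=80,h=60):
    t=[]
    for im,(u,v) in specs:
        c=cv2.resize(im[v:v+h,u:u+w],None,fx=s,fy=s,interpolation=cv2.INTER_CUBIC)
        for k in range(0,w,10):
            cv2.line(c,(k*s,0),(k*s,8 if k%20 else 14),(0,0,255),1)
            if k%20==0: cv2.putText(c,str(u+k),(k*s+2,14),0,.4,(0,0,255),1)
        for k in range(10,h,10):
            cv2.line(c,(0,k*s),(8,k*s),(0,0,255),1); cv2.putText(c,str(v+k),(10,k*s+4),0,.4,(0,0,255),1)
        t.append(c)
    cv2.imwrite(out,np.vstack([np.hstack(t[:2]),np.hstack(t[2:])]))
E
python3 - <<'E'
import cv2
from crop import panels
s=cv2.imread("pics/side0.png");t=cv2.imread("pics/top0.png")
panels([(t,(360,240)),(t,(240,188)),(s,(350,260)),(s,(265,150))],"pics/c0.png")
from h import *
for uv in((402,243),(398,270)): print(atz("top",uv,.05))
print(atz("top",(275,232),.122), atz("side",(388,295),.05))
E
```

```text
[ 0.56082617 -0.14736047  0.05      ]
[ 0.50281623 -0.13645336  0.05      ]
[0.57572862 0.11886115 0.122     ] [ 0.4856254  -0.14374141  0.05      ]
```

View pics/c0.png

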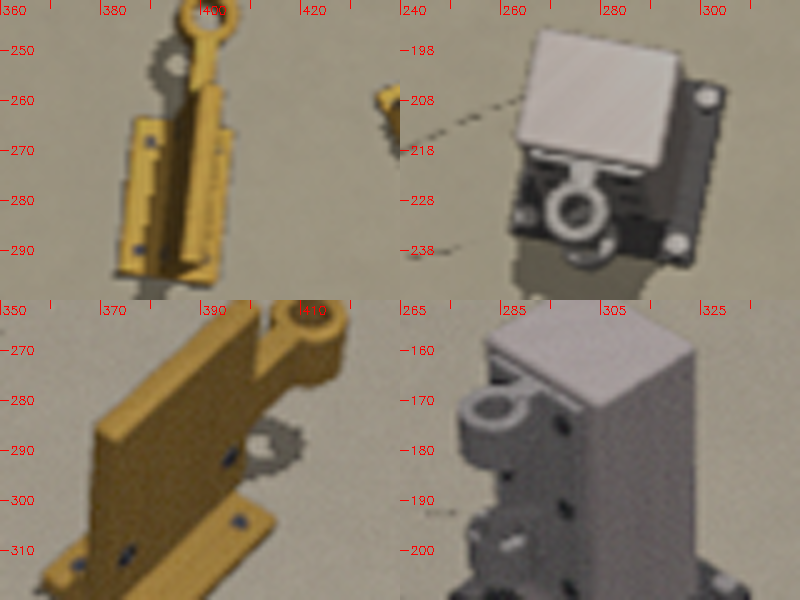

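```bash
cat > fit.py <<'E'
from h import *
from scipy.optimize import least_squares
def world(p,L):
    c,s=np.cos(p[2]),np.sin(p[2]); L=np.asarray(L,float)/1000
    return np.c_[p[0]+c*L[:,0]-s*L[:,1],p[1]+s*L[:,0]+c*L[:,1],L[:,2]]
def fit(obs,p0,pt=lambda p,l:l):
    f=lambda p:np.concatenate([(proj(n,world(p,[pt(p,l)]))[0]-uv) for n,l,uv in obs])
    r=least_squares(f,p0,loss="soft_l1",x_scale=[.01,.01,.1,10][:len(p0)]); return r.x,f(r.x).reshape(-1,2).round(1).tolist()
E
python3 - <<'E'
from fit import *
leaf=[("top",(65,0,57),(401.6,243.2)),("top",(-45,0,90),(398.8,292.6)),("top",(30,0,90),(402.2,257.2)),
("top",(-45,22,8),(383.4,294.8)),("top",(25,22,8),(387.6,263.6)),("top",(-45,-22,8),(403,297.4)),("top",(25,-22,8),(406.4,266)),
("side",(-45,-5,90),(373,288)),("side",(-45,5,90),(369,285.6)),("side",(30,-5,90),(402.4,262.4)),("side",(65,0,57),(411.8,262.4)),("side",(25,-22,8),(405,304))]
p,r=fit(leaf,[.5,-.14,-.1]); print(p,r); print(world(p,[(0,0,75),(65,0,45)]))
f=lambda p,l:(l[0]+p[3] if l[2]==126 else l[0],l[1],l[2])
K=("top",(-37,0,122),(275.4,230.2)),("side",(-37,0,122),(283.6,172))
jam=[*K,("top",(0,30,126),(263.4,215.6)),("top",(0,-30,126),(291.4,221.4)),("top",(50,-30,126),(296,199)),("top",(50,30,126),(269,194)),
("side",(0,-30,126),(305,171.4)),("side",(50,-30,126),(323.6,159.6)),("side",(0,30,126),(282.6,158))]
p,r=fit(jam,[.6,.11,-.2,-20],f); print(p,r); print(world(p,[(-37,0,85)]))
for n,uv in(("top",(361,203)),("top",(429,205)),("top",(202,264))): print(atz(n,uv,.03))
E
```

```text
[ 0.4958417  -0.13623676 -0.14394419] [[0.0, -0.4], [-0.3, 0.3], [-0.0, -0.5], [-0.2, -0.3], [-0.9, -0.7], [0.3, -0.3], [0.2, -0.5], [-0.1, 1.6], [-1.4, 0.8], [0.4, -0.3], [-0.4, 0.8], [0.6, 0.2]]
[[ 0.4958417  -0.13623676  0.075     ]
 [ 0.56016947 -0.14556086  0.045     ]]
[  0.6157455    0.11048211  -0.21348856 -14.59607623] [[-0.1, -0.1], [0.0, 0.1], [-0.5, 0.6], [0.5, 0.5], [1.0, -0.7], [-0.9, -1.3], [-0.3, 0.6], [1.6, 0.1], [-1.1, -0.3]]
[[0.57958548 0.11832132 0.085     ]]
[ 0.6552223  -0.06367722  0.03      ]
[ 0.64797906 -0.21308571  0.03      ]
[0.52532589 0.28457227 0.03      ]
```

```bash
cat > go.py <<'E'
from h import *
def go(*way,yaw=None):
    """tool shifts (cm) through TCP waypoints with present attitude; turn (deg, tool) to pointing down with closing line at world heading yaw+90deg"""
    s=ctrl.get_state(); Rt=R.from_rotvec(s["tool_rot"]); p=s["position"]
    print("t",s["time"],"p",p.round(4),"F",s["ft_force"].round(1),"grip",round(s["grip_width"],3),round(s["grip_force"],1))
    for w in way: print("shift",Rt.inv().apply(np.array(w)-p).round(2)*1 if 0 else (Rt.inv().apply(np.array(w)-p)*100).round(2)); p=np.array(w)
    if yaw is not None:
        c,n=np.cos(yaw),np.sin(yaw); 
        T=R.from_matrix(np.array([[-c,-n,0],[-n,c,0],[0,0,-1]]).T)
        print("turn",np.degrees((Rt.inv()*T).as_rotvec()).round(2))
E
python3 -c "
from go import *
go((.45,.25,.29),(.4958,-.1362,.25),yaw=-.144)"
```

```text
t 0.1 p [0.2202 0.6112 0.2913] F [-0.4  0.5  0.4] grip 1.0 0.0
shift [-33.86 -26.19   0.18]
shift [-17.4  -34.78   4.06]
turn [ -0.1   -0.   -11.56]
```

Request:
drive_tool(motion=[[[-4.2,-3.3,0],[0,0,0],1],[[-4.2,-3.3,0],[0,0,0],1],[[-4.2,-3.3,0],[0,0,0],1],[[-4.2,-3.3,0],[0,0,0],1],[[-4.2,-3.3,0],[0,0,0],1],[[-4.2,-3.3,0],[0,0,0],1],[[-4.2,-3.3,0],[0,0,0],1],[[-4.2,-3.3,0],[0,0,0],1]])

```text
time: 1.1
position: [0.4475, 0.2476, 0.292]
tool_rot: [-0.54, -3.095, -0.0]
ft_force: [-0.3, 0.5, -0.2]
grip_width: 0.999
grip_force: 0.0
```

Request:
drive_tool(motion=[[[-2.2,-4.3,0.5],[0,0,0],1],[[-2.2,-4.3,0.5],[0,0,0],1],[[-2.2,-4.3,0.5],[0,0,0],1],[[-2.2,-4.3,0.5],[0,0,0],1],[[-2.2,-4.3,0.5],[0,0,0],1],[[-2.2,-4.3,0.5],[0,0,0],1],[[-2.2,-4.3,0.5],[0,0,0],1],[[-2.2,-4.3,0.5],[0,0,0],1],[[0,0,0],[0,0,-6],1],[[0,0,0],[0,0,-5.5],1],[[0,0,0],[0,0,0],1]])

```text
time: 2.48
position: [0.4957, -0.1341, 0.2519]
tool_rot: [-0.23, -3.132, -0.0]
ft_force: [0.5, -0.2, 0.2]
grip_width: 1.003
grip_force: 0.0
```

```bash
python3 -c "
from go import *
go((.4958,-.1362,.2),(.4958,-.1362,.126),yaw=-.144)"
```

```text
t 2.475 p [ 0.4957 -0.1341  0.2519] F [ 0.5 -0.2  0.2] grip 1.003 0.0
shift [-0.05 -0.21  5.19]
shift [-0.01 -0.    7.4 ]
turn [ 0.   -0.04 -0.14]
```

Request:
drive_tool(motion=[[[0,-0.2,4],[0,0,0],1],[[0,0,4],[0,0,0],1],[[0,0,2.6],[0,0,0],1],[[0,0,2],[0,0,0],1],[[0,0,0],[0,0,0],1],[[0,0,0],[0,0,0],1]])

```text
time: 3.22
position: [0.4962, -0.136, 0.127]
tool_rot: [0.228, 3.132, -0.0]
ft_force: [-0.2, -0.5, -0.1]
grip_width: 1.002
grip_force: 0.0
```

Run:
```python
from h import *
from crop import panels
s=np.ascontiguousarray(ctrl.get_image("side")[:,:,::-1]);t=np.ascontiguousarray(ctrl.get_image("top")[:,:,::-1])
panels([(t,(350,220)),(s,(340,220))]*1+[(t,(350,220)),(s,(340,220))],"pics/x.png",s=4,w=100,h=100)
i=cv2.imread("pics/x.png"); cv2.imwrite("pics/grip0.png",i[:400])
```

```text
(no output)
```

View pics/grip0.png

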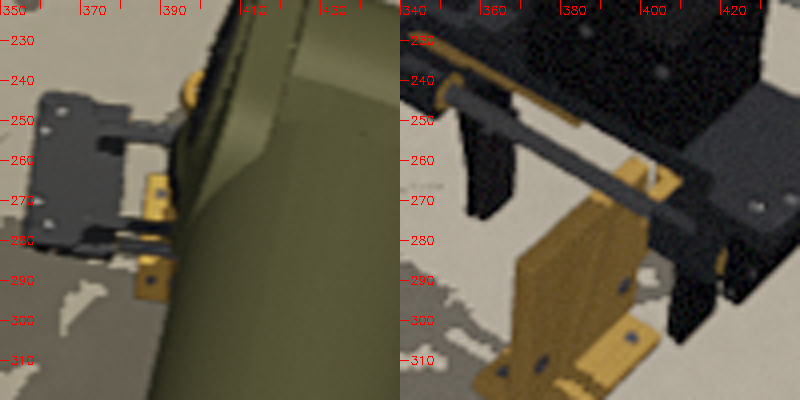

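The fingers straddle the plate in the side crop: the left one at about (361,260), the right one at about (411,290), and the plate's top edge between them. I'll close the gripper.

Request:
drive_tool(motion=[[[0,0,0],[0,0,0],-1],[[0,0,0],[0,0,0],-1],[[0,0,0],[0,0,0],-1],[[0,0,0],[0,0,0],-1],[[0,0,0],[0,0,0],-1],[[0,0,0],[0,0,0],-1],[[0,0,0],[0,0,0],-1],[[0,0,0],[0,0,0],-1]], force=40)

```text
time: 4.32
position: [0.4957, -0.136, 0.1263]
tool_rot: [0.228, 3.133, 0.0]
ft_force: [-0.3, -0.1, -0.2]
grip_width: 0.173
grip_force: 0.0
```

Request:
drive_tool(motion=[[[0,0,0],[0,0,0],-1],[[0,0,0],[0,0,0],-1],[[0,0,0],[0,0,0],-1],[[0,0,0],[0,0,0],-1]])

```text
time: 4.82
position: [0.4956, -0.1359, 0.1262]
tool_rot: [-0.228, -3.133, -0.0]
ft_force: [-0.2, 0.6, -1.7]
grip_width: 0.111
grip_force: 40.0
```

Request:
drive_tool(motion=[[[0,0,-1],[0,0,0],-1],[[0,0,-2.5],[0,0,0],-1],[[0,0,-2.5],[0,0,0],-1],[[0,0,-2],[0,0,0],-1],[[0,0,0],[0,0,0],-1],[[0,0,0],[0,0,0],-1]])

```text
time: 5.58
position: [0.4952, -0.1359, 0.2056]
tool_rot: [-0.228, -3.132, -0.0]
ft_force: [-0.0, -0.3, -2.3]
grip_width: 0.114
grip_force: 40.0
```

```bash
python3 -c "
from go import *
go((.457,.1447,.206),yaw=-.2135)"
```

```text
t 5.575 p [ 0.4952 -0.1359  0.2056] F [-0.  -0.3 -2.3] grip 0.114 40.0
shift [ 7.83 27.21 -0.03]
turn [ 0.01 -0.06  3.92]
```

Request:
drive_tool(motion=[[[0.5,1.7,0],[0,0,0],-1],[[1,3.4,0],[0,0,0],-1],[[1,3.4,0],[0,0,0],-1],[[1,3.4,0],[0,0,0],-1],[[1,3.4,0],[0,0,0],-1],[[1,3.4,0],[0,0,0],-1],[[1,3.4,0],[0,0,0],-1],[[1,3.4,0],[0,0,0],-1],[[0.6,2,0],[0,0,0],-1],[[0.3,1.7,0],[0,0,2],-1],[[0,0,0],[0,0,1.9],-1],[[0,0,0],[0,0,0],-1]])

```text
time: 7.08
position: [0.4546, 0.1639, 0.2055]
tool_rot: [-0.335, -3.123, 0.002]
ft_force: [-0.1, -0.9, -3.6]
grip_width: 0.111
grip_force: 40.0
```

Request:
drive_tool(motion=[[[0,0,2],[0,0,0],-1],[[0,0,2],[0,0,0],-1],[[0,0,0],[0,0,0],-1],[[0,0,0],[0,0,0],-1]])

```text
time: 7.58
position: [0.4553, 0.1646, 0.1669]
tool_rot: [0.335, 3.123, 0.001]
ft_force: [0.5, -0.4, -2.8]
grip_width: 0.115
grip_force: 40.0
```

Run:
```python
from go import *
from crop import panels
go((.457,.1447,.1662),(.516,.132,.1662),yaw=-.2135)
s=np.ascontiguousarray(ctrl.get_image("side")[:,:,::-1]);t=np.ascontiguousarray(ctrl.get_image("top")[:,:,::-1])
cv2.imwrite("pics/s1.png",s);cv2.imwrite("pics/t1.png",t)
panels([(s,(220,145)),(t,(220,205)),(s,(220,145)),(t,(220,205))],"pics/x.png",s=5,w=80,h=110)
i=cv2.imread("pics/x.png"); cv2.imwrite("pics/in1.png",i[:550])
```

```text
t 7.575 p [0.4553 0.1646 0.1669] F [ 0.5 -0.4 -2.8] grip 0.115 40.0
shift [-0.59 -1.91  0.07]
shift [-6.04  0.01  0.  ]
turn [ 0.03  0.04 -0.03]
```

View pics/in1.png

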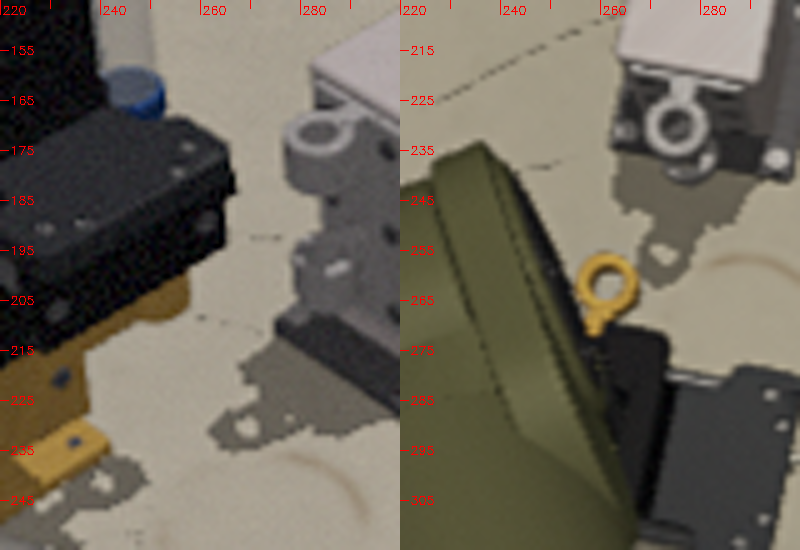

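The top crop shows the leaf's ring centred at about (261.6,261.6), with the fixed upper ring at (275.4,230.2). In the side crop the foot corner is at about (242,233). I'll compare these with the prediction.

```bash
cat > pred.py <<'E'
from fit import *
def pose():
    s=ctrl.get_state(); X=R.from_rotvec(s["tool_rot"]).as_matrix(); p=s["position"]
    return R.from_matrix(np.c_[-X[:,0],X[:,1],-X[:,2]]),p-np.array([0,0,.1262])
def lw(L): A,o=pose(); return o+A.apply(np.asarray(L,float)/1000)
E
python3 - <<'E'
from pred import *
print(lw([(65,0,45)]),proj("top",lw([(65,0,57)])),proj("side",lw([(25,-22,8),(25,-22,0)])))
o=atz("top",(261.6,261.6),lw([(65,0,57)])[0,2]); print(o)
E
```

```text
[[0.51889047 0.15121759 0.08613267]] [[260.21962244 261.73875401]] [[241.40150099 233.06279726]
 [241.859345   236.41856846]]
[0.5191092  0.14838767 0.09813265]
```

Request:
drive_tool(motion=[[[-1,-1,0],[0,0,0],-1],[[-1.1,-0.9,0.1],[0,0,0],-1],[[0,0,0],[0,0,0],-1],[[0,0,0],[0,0,0],-1],[[0,0,0],[0,0,0],-1]])

```text
time: 8.3
position: [0.471, 0.1425, 0.1652]
tool_rot: [-0.333, -3.124, -0.0]
ft_force: [-0.4, 0.0, -1.8]
grip_width: 0.115
grip_force: 40.0
```

Run:
```python
from pred import *
from go import go
from crop import panels
go((.516,.132,.1662),yaw=-.2135)
s=np.ascontiguousarray(ctrl.get_image("side")[:,:,::-1]);t=np.ascontiguousarray(ctrl.get_image("top")[:,:,::-1])
cv2.imwrite("pics/s2.png",s);cv2.imwrite("pics/t2.png",t)
print("pred",lw([(65,0,45)]),proj("top",lw([(65,0,57)])),proj("side",lw([(65,0,33),(25,-22,8),(-45,-22,8),(30,-5,8)])))
panels([(t,(240,215)),(s,(220,165)),(t,(240,215)),(s,(220,165))],"pics/x.png",s=8,w=50,h=70)
i=cv2.imread("pics/x.png"); cv2.imwrite("pics/in2.png",i[:560])
```

```text
t 8.3 p [0.471  0.1425 0.1652] F [-0.4  0.  -1.8] grip 0.115 40.0
shift [-4.62 -0.08 -0.1 ]
turn [ 0.01 -0.02  0.06]
pred [[0.53460462 0.12877674 0.08402831]] [[271.28212064 254.09251005]] [[265.40013413 206.04785442]
 [257.34533878 233.45219018]
 [225.49216681 253.73416145]
 [253.22571203 227.43461924]]
```

View pics/in2.png

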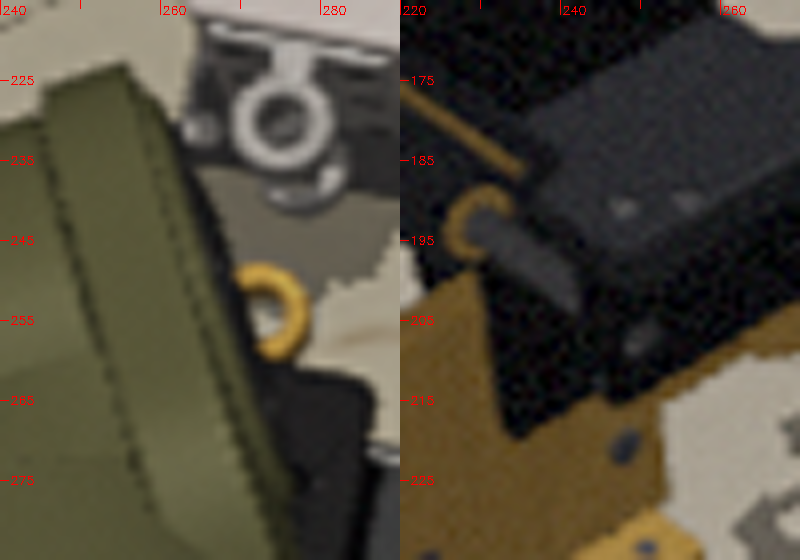

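Run:
```python
from pred import *
from go import go
b=atz("top",(272.4,254.05),.096); print(b)
s=ctrl.get_state(); t=np.array([.5796,.1183]); d=np.r_[t-b[:2],0]; p=s["position"]; print(d)
q=p+d; q[2]=.1662; go(q)
from crop import panels
S=cv2.imread("pics/s2.png")
panels([(S,(205,195))]*4,"pics/x.png",s=8,w=75,h=70); i=cv2.imread("pics/x.png"); cv2.imwrite("pics/foot2.png",i[:560,:600])
```

```text
[0.53465936 0.12648235 0.096     ]
[ 0.04494064 -0.00818235  0.        ]
t 8.4 p [0.4711 0.1425 0.1652] F [-0.4  0.7 -3.4] grip 0.108 40.0
shift [-4.57  0.15 -0.1 ]
```

View pics/foot2.png

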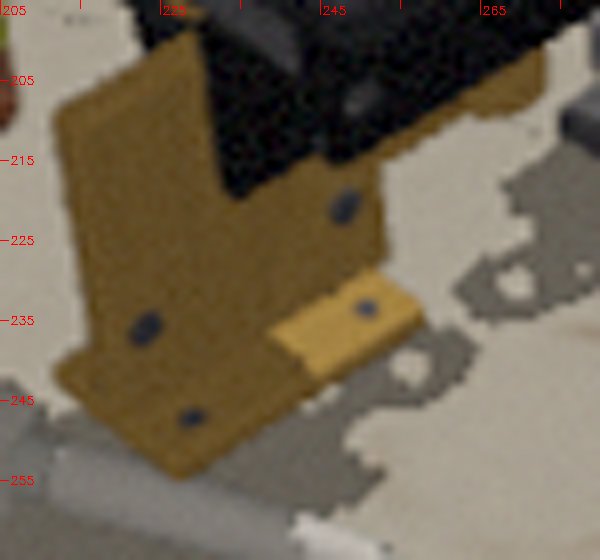

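Run:
```python
from pred import *
A,o=pose()
obs=[("side",(25,-22,8),(257.3,233.5)),("side",(-45,-22,8),(227.3,254)),("side",(-45,22,8),(212.1,241.9)),("side",(-45,5,90),(211.9,209.4)),("side",(30,-5,8),(253.1,227.3)),("top",(65,0,57),(272.4,254.05))]
def W(x,l): return o+x[:3]/1000+(R.from_rotvec(x[3:]/50)*A).apply(np.array(l)/1000.)
res=lambda x:np.concatenate([proj(n,W(x,l))[0]-uv for n,l,uv in obs])
x0=np.zeros(6); print("before",res(x0).reshape(-1,2).round(1).tolist())
for lam in (.05,.3):
    r=least_squares(lambda x:np.r_[res(x),lam*x],x0); x=r.x
    print(x[:3].round(2),"rot deg",np.degrees(x[3:]/50).round(2),"bore",W(x,(65,0,45)).round(4),res(x).reshape(-1,2).round(1).tolist())
```

```text
before [[0.0, -0.0], [-1.8, -0.3], [-2.6, -0.9], [-2.8, -0.1], [0.1, 0.1], [-1.1, 0.0]]
[-1.83 -3.46  2.61] rot deg [1.17 0.94 2.71] bore [0.5341 0.1275 0.0853] [[1.0, -0.1], [0.3, 0.1], [-1.6, -0.3], [0.0, 0.1], [0.6, 0.2], [-0.4, 0.1]]
[-0.14 -1.95  0.59] rot deg [1.32 0.57 1.92] bore [0.5353 0.1279 0.0837] [[1.0, 0.1], [0.0, 0.1], [-1.6, -0.5], [-0.2, 0.4], [0.8, 0.3], [-0.6, -0.4]]
```

Request:
drive_tool(motion=[[[-1.2,0.1,-0.1],[0,0,0],-1],[[-1.2,0,0],[0,0,0],-1],[[-1.2,0,0],[0,0,0],-1],[[-0.9,0,0],[0,0,0],-1],[[0,0,0],[0,0,0],-1],[[0,0,0],[0,0,0],-1],[[0,0,0],[0,0,0],-1]])

```text
time: 9.28
position: [0.5151, 0.1337, 0.1662]
tool_rot: [-0.334, -3.123, -0.0]
ft_force: [-0.3, 0.0, -2.4]
grip_width: 0.11
grip_force: 40.0
```

Run:
```python
from pred import *
from go import go
from crop import panels
go((.516,.132,.1662),yaw=-.2135)
s=np.ascontiguousarray(ctrl.get_image("side")[:,:,::-1]);t=np.ascontiguousarray(ctrl.get_image("top")[:,:,::-1])
cv2.imwrite("pics/s3.png",s);cv2.imwrite("pics/t3.png",t)
print("pred",lw([(65,0,45)]))
panels([(t,(252,210)),(s,(255,155)),(t,(260,210)),(s,(255,155))],"pics/x.png",s=8,w=50,h=70)
i=cv2.imread("pics/x.png"); cv2.imwrite("pics/in3.png",i[:560])
```

```text
t 9.275 p [0.5151 0.1337 0.1662] F [-0.3  0.  -2.4] grip 0.11 40.0
shift [-0.13 -0.15  0.  ]
turn [ 0.01 -0.02  0.04]
pred [[0.57873611 0.11997807 0.08512934]]
```

View pics/in3.png

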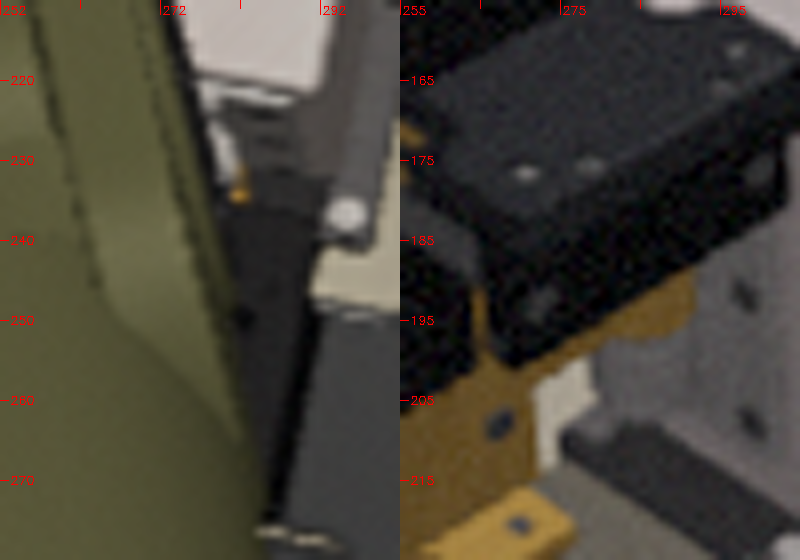

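Run:
```python
from pred import *
a=np.linspace(0,2*np.pi,181)
def cyl(c,z): return proj("side",np.c_[c[0]+.013*np.cos(a),c[1]+.013*np.sin(a),0*a+z])
t=(.5796,.1183)
for nm,c,z in(("leaf target",t,.073),("leaf pred",(.5787,.12),.073),("target z-3",t,.070),("fix upper top",t,.122),("fix lower top",t,.068),("fix lower bot",t,.048)):
    q=cyl(c,z); print(nm,"u",q[:,0].min().round(1),q[:,0].max().round(1),"v",q[:,1].min().round(1),q[:,1].max().round(1), "low at u",q[q[:,1].argmax(),0].round(1))
print(proj("side",[(*t,.122)]), proj("side",lw([(25,-22,8),(25,22,8)])))
```

```text
leaf target u 277.8 292.3 v 189.4 198.6 low at u 284.6
leaf pred u 276.8 291.2 v 189.3 198.5 low at u 283.6
target z-3 u 277.9 292.4 v 190.7 199.8 low at u 284.7
fix upper top u 276.2 291.1 v 167.6 176.7 low at u 283.2
fix lower top u 278.0 292.4 v 191.5 200.7 low at u 284.8
fix lower bot u 278.6 292.9 v 200.0 209.2 low at u 285.3
[[283.62641384 172.11372128]] [[276.38861674 220.4722242 ]
 [260.21265329 209.11388882]]
```

Run:
```python
from pred import *
i=cv2.imread("pics/s3.png").astype(float); d=i[:,:,2]-i[:,:,0]
print(d[186:202,276:296].astype(int))
a=np.linspace(0,2*np.pi,361)
def cyl(c,z): return proj("side",np.c_[c[0]+.013*np.cos(a),c[1]+.013*np.sin(a),0*a+z])
for c,z in(((.5796,.1183),.073),((.579,.119),.075),((.579,.119),.073)):
    q=cyl(c,z); print([ (u,round(q[abs(q[:,0]-u)<.4][:,1].max(),1)) for u in range(280,292)])
```

```text
[[  4  -1  -1  -4   6  -1   3   4  -2   4  -6 -10  -9   3 -12  -6   0   1
   -1   3]
 [ -6  -7   0  -5   0  -1  -6   4   7  -3  -1   0   5  -6  -2 -11  -2  -2
    5   1]
 [ -1  -4  -5  -1  -8  10  -6  -7  -4  -9   0  -4  -8   0  21  27   9   5
    1   2]
 [ -1   9   3  -2   5 -13 -10  -7   2  -4 -14  -5  22  43  56  38  12   1
    2   3]
 [  0  -1  -1   1   1 -11   5  -1   1  -7  -1  12  44  58  65  39   7  -1
    3   1]
 [ -7  -2 -12  -1   7  -6  -5  -5  -9  16  47  60  62  63  63  51  10   2
    2   1]
 [  4  -9  -3   0   3  -8   1   4  33  55  61  62  59  62  59  50  10   1
    3   3]
 [ -2   7   2   0 -18  -9  14  44  61  65  65  62  65  62  63  55  10   1
    1   3]
 [  3   0  -3  -6  12  48  52  71  68  68  62  60  67  62  57  26   2   4
    2   5]
 [ -7   2   8  15  44  55  63  64  62  63  62  64  63  68  41   8   0   3
    1   3]
 [ -5  13  40  57  57  63  65  59  63  66  64  65  51  23   8   4   3   3
    1  -1]
 [ 46  57  56  60  47  23  22  26  33  32  18  17   9  -1   2   4   1   2
   -1   2]
 [ 63  64  62  46  15   3   3   4   4   7   3  -3   1   2   2  -1   2   3
    3 
[... 499 characters left out ...]
9, np.float64(197.8)), (290, np.float64(197.4)), (291, np.float64(196.7))]
[(280, np.float64(197.1)), (281, np.float64(197.4)), (282, np.float64(197.6)), (283, np.float64(197.7)), (284, np.float64(197.7)), (285, np.float64(197.7)), (286, np.float64(197.6)), (287, np.float64(197.4)), (288, np.float64(197.2)), (289, np.float64(196.8)), (290, np.float64(196.2)), (291, np.float64(195.4))]
[(280, np.float64(197.9)), (281, np.float64(198.2)), (282, np.float64(198.5)), (283, np.float64(198.6)), (284, np.float64(198.6)), (285, np.float64(198.6)), (286, np.float64(198.5)), (287, np.float64(198.3)), (288, np.float64(198.0)), (289, np.float64(197.6)), (290, np.float64(197.1)), (291, np.float64(196.3))]
```

Run:
```python
from pred import *
b=np.array([.5787,.12,.085]); 
def f(d): d=d/1000; return np.r_[proj("top",[b+[-.0441,.0089,.0105]+d])[0],proj("side",[b+d])[0]]
J=np.array([(f(e)-f(0*e)) for e in np.eye(3)]).T; print(J.round(2))
x=np.linalg.lstsq(J,np.array([1.1,0,.8,-1.0]),rcond=None)[0]; print("shift mm",x.round(2),"bore",b+x/1000,"resid",(J@x-[1.1,0,.8,-1]).round(2))
```

```text
[[-0.   -0.49 -0.04]
 [-0.48  0.01 -0.07]
 [ 0.33 -0.46 -0.03]
 [-0.3  -0.19 -0.44]]
shift mm [-0.66 -2.55  3.83] bore [0.57804241 0.11745278 0.08882828] resid [-0.03  0.02  0.03 -0.  ]
```

Run:
```python
from crop import panels
import cv2,numpy as np
from pred import *
S=cv2.imread("pics/s0.png" if 0 else "pics/side0.png"); S2=cv2.imread("pics/s2.png")
panels([(S,(265,155)),(S2,(245,165))]*2,"pics/x.png",s=8,w=50,h=70); i=cv2.imread("pics/x.png"); cv2.imwrite("pics/kn.png",cv2.convertScaleAbs(i[:560],alpha=1.3))
a=np.linspace(0,2*np.pi,361); t=(.5796,.1183)
def cyl(c,z): return proj("side",np.c_[c[0]+.013*np.cos(a),c[1]+.013*np.sin(a),0*a+z])
for z in(.122,.102,.068,.048):
    q=cyl(t,z); print(z,q.min(0).round(1),q.max(0).round(1))
q=cyl((.5346,.1288),.072);print("leaf in s2",q.min(0).round(1),q.max(0).round(1))
g=cv2.cvtColor(S,cv2.COLOR_BGR2GRAY); print(g[174:190,274:296])
```

```text
0.122 [276.2 167.6] [291.1 176.7]
0.102 [276.9 176.7] [291.6 185.8]
0.068 [278.  191.5] [292.4 200.7]
0.048 [278.6 200. ] [292.9 209.2]
leaf in s2 [258.  201.3] [272.8 210.9]
[[150 152 110  69 103 125 133 133 126 127 127 132 143 142 117  90  76  79
   75  76  76  61]
 [150 152 115  61  72  89 104 110 120 130 124 122 118 100  84  77  76  73
   76  76  77  64]
 [151 154 122  68  69  75  79  82  86  94  93  90  81  76  74  77  73  74
   80  75  78  73]
 [149 153 122  71  70  74  74  71  74  71  77  79  77  76  74  77  78  83
   77  73  77  76]
 [151 152 130  84  67  77  79  77  80  76  76  78  79  79  77  75  72  77
   70  74  77  76]
 [151 153 130  87  70  75  76  76  79  79  79  78  77  76  77  79  78  75
   75  74  78  78]
 [148 153 129  84  65  74  75  78  80  81  76  78  73  77  73  75  76  70
   74  73  77  76]
 [147 148 147 117  76  76  76  78  78  80  76  79  81  72  75  78  74  72
   74  72  76  74]
 [150 148 150 136 101  76  72  75  75  78  77  80  80  71  75  75  70  71
   77  76  73  76]
 [150 149 153 147 144 126  96  80  73  79  77  78  81  75  73  72  73  73
   71  73  71  78]
 [152 150 150 148 152 145 141 142 131 110  84  57  50  54  67  75  73  71
   75  76  77  75]
 [151 151 151 149 150 151 151 152 152 129  87  52  27  54  71  74  68  70
   76  73  74  73]
 [151 151 152 147 147 149 148 151 153 136  94  66  61  64  73  72  73  72
   73  73  76  74]
 [149 148 152 149 151 151 149 151 152 130  97  78  71  73  72  75  68  73
   75  73  77  75]
 [150 148 149 151 150 148 150 148 151 133  92  74  73  72  71  72  71  71
   75  70  72  75]
 [149 149 146 149 149 147 151 149 151 141 102  74  77  71  77  74  71  72
   74  72  76  74]]
```

View pics/kn.png

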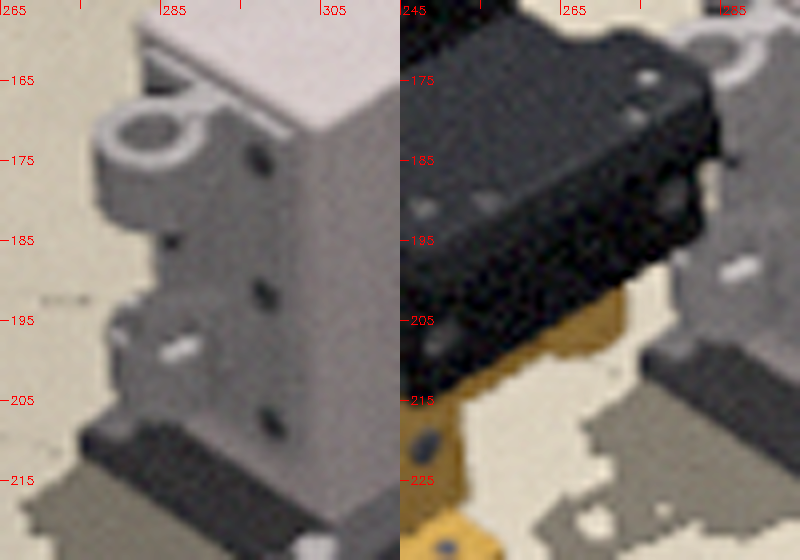

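The lower rims of the fixed knuckle and of the leaf's knuckle deviate by the same amount (about -1.1 px) in the side view. So the height is right, and sideways the leaf is within about 1 mm. I'll make one small nudge inward, let it settle and hand in.

Request:
drive_tool(motion=[[[-0.07,0,0],[0,0,0],-1],[[0,0,0],[0,0,0],-1],[[0,0,0],[0,0,0],-1],[[0,0,0],[0,0,0],-1],[[0,0,0],[0,0,0],-1],[[0,0,0],[0,0,0],-1]])

```text
time: 10.12
position: [0.5162, 0.1334, 0.1663]
tool_rot: [0.334, 3.124, 0.0]
ft_force: [0.5, -0.3, -2.5]
grip_width: 0.113
grip_force: 40.0
```

Run:
```python
from pred import *
s=ctrl.get_state(); print(lw([(65,0,45)]),s["ft_force"],s["grip_force"],abs(s["qd"]).max())
print(ctrl.close_job())
```

```text
[[0.5796999  0.11963995 0.08507764]] [ 0.53397049 -0.31396157 -2.46096174] 39.97939442284405 0.0012761776975514544
the job is handed in; nothing more can be done
None
```

I handed the job in at about 10 s with the leaf held still (40 N grip) in the gap; by my measurements its bore is within about 1–2 mm of the knuckles' axis and mid-height, but the hand-in returned no verdict.

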